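# Crimp a vial cap in the locking bench crimper and release it

### The job

Press the vial's cap home with the locking bench crimper: push the raised blue handle down until it goes over centre and stays locked by itself, and take your hand right off it. Then pull the red release lever back, away from the jaw, until the handle springs fully open, and let the lever go. Leave the capped vial upright in its nest without touching it yourself, and do not disturb the other things on the bench.

Things in the scene. Friction and masses are not known exactly. Their poses are not given: they have to be found in the camera images.
- crimper: White base plate, 410 x 100 mm and 12 mm thick, screwed down, carrying a pair of locking crimping pliers whose lower handle is fixed to it. Origin on the table under the plate (the plate runs from x = -255 to +155 mm in this frame). Its x axis points along the pliers from the handles to the jaw, z up. Steel cheeks (x = -5 to 85 mm, 52 mm wide) rise to 112 mm. The fixed lower blue handle lies along x = -185 to 15 mm, its top 51 mm above the table.
- handle_pad (a point): Point on the top face of the movable upper blue handle, on its centre line, 135 mm from its hinge. The handle is 28 mm wide and 20 mm thick; its blue grip runs from 60 mm to 165 mm from the hinge, so it goes on 30 mm beyond this point, towards -x of the crimper. The hinge is a pin along the crimper's y axis at x = 10, z = 98 mm of the crimper's frame. Open, the handle rises from the hinge towards -x at 0.52 rad; locked it lies level, with its top face 108 mm above the table.
- handle (a joint): Angle of the upper handle, rad: 0 fully open, 0.45 dead centre (the hardest part is passed before that), 0.52 locked against its stop. A return spring drives it open below 0.45 and holds it shut above. Pressing at the handle pad takes up to about 20 N; it springs open at once when let go before dead centre.
- lever_bar (a point): Centre of the red cross bar (62 mm long along the crimper's y, 14 mm thick) on top of the upright release lever at the tail of the crimper. The lever pivots on a pin along y at x = -225, z = 60 mm of the crimper's frame; the bar stands 65 mm straight above it (125 mm above the table). With the handle locked there are 63 mm free between the bar and the handle's end, with nothing but the lever's thin lower arm (top 72 mm above the table) between them.
- release (a joint): Angle of the release lever, rad: 0 at rest, upright; up to 0.55 pulled, the bar moving towards -x of the crimper (away from the jaw) and a little down. The first 0.2 is free play against a light spring (about 1 to 3 N), then its nose lifts the locked handle past dead centre (about 6 to 9 N at the bar), which is reached at about 0.36; pull to at least 0.45. It returns by itself.
- cap (a joint): How far the vial's cap has been pressed on, m: 0 as it stands proud at the start, about 0.004 when the closed jaw has pressed it home, stiff (3 N); it stays where it is left.
- vial_mid (a point): Middle of the amber vial (23 mm diameter, 50 mm tall with its aluminium cap standing proud, 46 mm with it pressed home), 23 mm above its foot; z is the vial's axis. It stands loosely in the nest under the jaw.
- nest (a point): Centre of the floor of the round vial nest (24 mm wide, 14 mm deep), at x = 125, z = 18 mm of the crimper's frame, under the jaw.
- spare_vial: A finished capped vial standing beside the crimper, 23 mm diameter, 46 mm tall; origin at the centre of its foot.
- cap_dish: White ceramic dish, 84 mm wide, 22 mm high, beside the crimper; origin at the centre of its foot.
- mouse: Black computer mouse, 110 mm long (x), 62 mm wide, 35 mm high; origin at the centre of its foot.
- solvent_bottle: Amber solvent bottle, 86 mm diameter, 190 mm tall; origin at the centre of its foot.
- flask: Small stoppered glass flask, 52 mm diameter, 112 mm tall; origin at the centre of its foot.

How it is judged (in metres and radians):
On the way, in this order (a step that is already met when the one before it is completed fails the run):
1. the handle is over centre, staying locked with no finger on it, and the jaw has pressed the cap home (value of joint handle above 0.485 rad and contact force between the fingers and handle below 0.3 N and value of joint cap above 0.003 m), for 0.3 s.
2. the release lever is being pulled while the handle is still locked and untouched (value of joint handle above 0.485 rad and contact force between the fingers and handle below 0.3 N and value of joint release above 0.06 rad), for 0.01 s.
3. the lever, still pulled, has tripped the handle open, with no finger on the handle (value of joint release above 0.25 rad and value of joint handle below 0.42 rad and contact force between the fingers and handle below 0.3 N), for 0.01 s.
At the end, for the whole second after the job is handed in: The handle is fully open (below 0.06 rad), the release lever back at rest (below 0.06 rad), the cap pressed home (more than 3 mm), and the vial at rest in its nest (within 4 mm of its centre and upright within 0.1 rad) (value of joint each of handle, release below 0.06 rad and value of joint cap above 0.003 m and horizontal distance between vial_mid and nest below 0.004 m and angle between vial_mid's own z axis and vertical below 0.1 rad and linear speed of vial below 0.02 m/s); the robot touches nothing.
It fails at once if the robot touches the vial or its cap (over 1 N) (contact force between any of the arm, the fingers and vial above 1 N).
It fails at once if another thing on the bench is moved more than 20 mm (the vial or dish beside the crimper) or 30 mm (the rest) (distance of any of spare_vial, cap_dish from where it was at the start of the episode above 0.02 m or distance of any of mouse, solvent_bottle, flask from where it was at the start of the episode above 0.03 m).
It also fails if it takes over 42 s, if anything falls off the work surface, if the arm or the gripper's body presses on something with over 40 N, if the wrist force passes 120 N, or if a joint passes its speed limit or range.

### The arm

A 6-joint arm with a two-finger parallel gripper is mounted at the origin on the work surface. World frame = base frame: x ahead of the robot, y to its left, z up, the work surface at z = 0. Lengths are in mm, angles in rad, forces in N, time in s.
With the tool pointing down it reaches from about 375 to 925 mm from the base axis. Payload 5.7 kg.
Tool frame: the origin (TCP) lies between the finger pads; the fingertips stand 19 mm ahead of it and the grasp point (between the pads) is the TCP (tcp_to_tips is the distance from the TCP to the fingertips, in mm); z points along the fingers, y is the line along which they close (so a half turn about z gives the same grasp; the last joint's range is limited). The gripper opens to 85 mm and grips with 20 to 120 N. Pads are 22 mm wide; open, the fingers measure 114 mm over their backs; the gripper's body (76 mm by 85 mm) begins 54 mm behind the grasp point. The pads swing forward as they close: fully open they stand 13 mm farther back than shut.
Start: joints at [-1.334, 0.359, 1.51, -0, 1.272, -0.115], TCP at [206.737, -563.228, 250.267] pointing down, gripper open.
Joint ranges: [-2.97, 2.97], [-1.01, 2.36], [0.21, 2.38], [-0.96, 4.11], [0.2, 2.71], [-2.98, 2.98]. Speed limits (rad/s): [2.39, 2.39, 3.14, 3.14, 3.14, 3.14].

### API

Orientations are given as a 3x3 rotation matrix whose columns are the frame's x, y, z axes.
In Python, from workcell import * gives the robot as it stands.
- The arm moves only by the tool drive_tool, never from a script. Its argument "motion" is a list that holds one entry, the list of rows, each a list of 5 numbers: the closure, from 0 (fully open) to 1 (shut), then the shift along the tool's x, y, z in mm, then the turn about the tool's z in degrees. A call has 1 to 8 rows; each row shifts and turns the commanded pose from where the row before left it, along the tool's axes as they then stand; what a row does not reach is not made up. A row lasts 1/12 s, in which the tool goes at most 41.7 mm and 7.16 degrees, less where a joint would pass 70% of its speed; a pose out of reach is approached as far as the arm can. A call with a gripper value outside its range is refused whole. The fingers move at their own pace and stop on an object; "grip_force" is the grip in N (left out, the last holds). Time passes only in rows, so rows that do not move let the fingers close. It gives the time, the measured TCP pose, the force, the opening and the grip force at its end, in the units of the state.
- state(): the state, without advancing time (a new reading comes with each control period).
- snapshot(name): name is "scene" or "side" or "wrist"; returns a dict with "image" (400x640x3 uint8, red, green, blue), "vfov" (degrees; the focal length in pixels is half the picture's height over the tangent of half this angle, whatever the lens; pixels are square), "cx", "cy" (the principal point, pixels), "k1" (the pictures are not rectified: a ray, as slopes to the right and down, at radius r is drawn at 1 + k1 r^2 times it, then the intrinsics apply), "extrinsics" (4x4, takes a point from camera to world coordinates). Camera axes: x right, y down, z forward; pixel columns grow to the right and rows downward; lengths in mm; the calibration is good to about 2 mm. A picture is of the moment at which its call begins. There is no depth.
- finish_job(): hands the job in; it is judged then, once.
The state is a dict: "time": time; "joint_positions": joint angles; "dq": joint speeds; "tau": joint torques, N m; "tcp_pos": TCP position; "tool_rot": TCP orientation; "wrist_force": force on the tool from outside, world axes, zero at the start; "wrist_torque": the same for the moment, N m; "grip_width": finger opening in mm; "gripper_force": force on a finger pad.
Only numpy, scipy, OpenCV 4.12 (cv2) and the standard library are available. Lean on these libraries where they do the work, as an engineer would, in place of code of your own. Each camera call takes 0.05 s, during which the arm holds its last target. There are 200 camera calls.

## Working session

There is one attempt and no reset: what is moved stays moved. The work goes in short steps, Python scripts to look and compute and a tool call to move; the robot and the scene stay as the last step left them, time stands still between calls to the robot, and variables do not carry over. Pictures are saved under pics/ and viewed, at most 10 in all, crops included, and the job is handed in when it is done.

Besides the shell and the picture viewer there is one more tool, called as name(argument=value, ...), one argument or row to a line, values as JSON. drive_tool: Moves the arm, as the interface text tells. Its arguments: {"type":"object","properties":{"motion":{"type":"array","items":{"type":"array","items":{"type":"array","items":{"type":"number"}}}},"grip_force":{"type":"number"}},"required":["motion"]}

```bash
mkdir -p pics; cat > h.py <<'E'
from workcell import *
import numpy as np, cv2
def snap(n,f):
    s=snapshot(n); cv2.imwrite('pics/'+f,s['image'][:,:,::-1]); np.save('pics/'+f+'.npy',{k:v for k,v in s.items()},allow_pickle=True); return s
def load(f): return np.load('pics/'+f+'.npy',allow_pickle=True).item()
def K(s):
    f=200/np.tan(np.radians(s['vfov'])/2); return np.array([[f,0,s['cx']],[0,f,s['cy']],[0,0,1.]])
def ray(s,u,v):
    p=cv2.undistortPoints(np.array([[[u,v]]],float),K(s),np.array([s['k1'],0,0,0.]))[0,0]
    E=np.array(s['extrinsics']); return E[:3,3],E[:3,:3]@[p[0],p[1],1]
def onz(s,u,v,z):
    o,d=ray(s,u,v); return o+d*(z-o[2])/d[2]
def proj(s,P):
    E=np.linalg.inv(np.array(s['extrinsics'])); P=np.atleast_2d(P).astype(float)
    r,_=cv2.Rodrigues(E[:3,:3]); return cv2.projectPoints(P,r,E[:3,3],K(s),np.array([s['k1'],0,0,0.]))[0][:,0]
E
python3 - <<'E'
from h import *
a=snap('scene','a.png'); b=snap('side','b.png')
for s in(a,b): print(s['vfov'],s['k1'],np.round(s['extrinsics'],2))
print(state())
E
```

```text
42.706677730991785 -0.1315921143366342 [[-8.10000e-01  4.50000e-01 -3.70000e-01  1.16015e+03]
 [ 5.80000e-01  6.20000e-01 -5.20000e-01  7.44660e+02]
 [-0.00000e+00 -6.40000e-01 -7.70000e-01  1.22301e+03]
 [ 0.00000e+00  0.00000e+00  0.00000e+00  1.00000e+00]]
47.09717309000365 0.04633794368727284 [[-9.60000e-01 -1.90000e-01  1.90000e-01  3.98250e+02]
 [-2.70000e-01  7.40000e-01 -6.20000e-01  7.73070e+02]
 [-2.00000e-02 -6.50000e-01 -7.60000e-01  1.04566e+03]
 [ 0.00000e+00  0.00000e+00  0.00000e+00  1.00000e+00]]
{'time': 0.1, 'joint_positions': array([-1.33410250e+00,  3.59454798e-01,  1.51135988e+00, -2.43135442e-05,
        1.27252029e+00, -1.15077739e-01]), 'dq': array([ 0.0009079 , -0.00240023, -0.00213464,  0.00137315,  0.00028671,
       -0.00079031]), 'tau': array([ 1.05287734e-04, -5.28648806e+01, -2.79350960e+01, -1.91537169e-04,
        5.03044066e-03, -1.85649691e-05]), 'tcp_pos': array([ 206.59070603, -562.66332407,  249.51105839]), 'tool_rot': array([[ 9.38761343e-01,  3.44567780e-01, -4.31148037e-04],
       [ 3.44568004e-01, -9.38759842e-01,  1.68829021e-03],
       [ 1.76985948e-04, -1.73346140e-03, -9.99998482e-01]]), 'wrist_force': array([0.46812006, 0.30494727, 0.95880038]), 'wrist_torque': array([-0.0780491 ,  0.03812284,  0.0417573 ]), 'gripper_force': 0.0, 'grip_width': 85.03503103358265}
```

View pics/a.png

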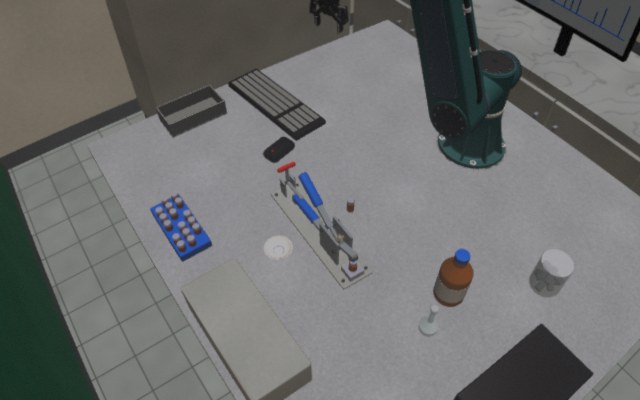

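View pics/b.png

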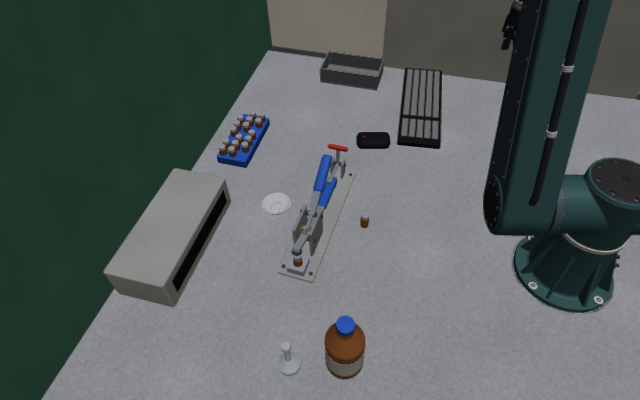

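The crimper sits in the middle: scene image from about (287,167) for the red bar to (352,268) for the vial; side image bar at (338,148), vial at (297,260). Next I'll enlarge it.

```bash
python3 - <<'E'
from h import *
a=load('a.png')['image'][150:300,255:385,::-1]; b=load('b.png')['image'][135:285,260:390,::-1]
cv2.imwrite('pics/ab.png',np.hstack([cv2.resize(a,None,fx=3.07,fy=4*.7675,interpolation=cv2.INTER_CUBIC),cv2.resize(b,None,fx=3.07,fy=3.07,interpolation=cv2.INTER_CUBIC)]))
E
```

```text
(no output)
```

View pics/ab.png

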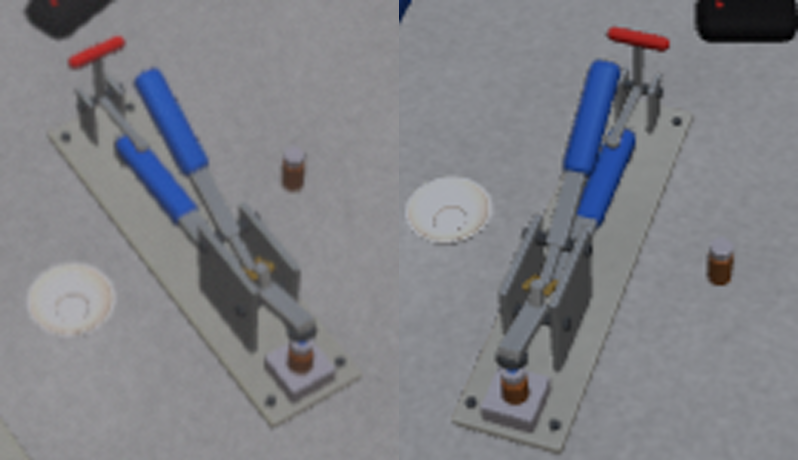

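```bash
cat >> h.py <<'E'
def C2W(p,P):
    c,s=np.cos(p[2]),np.sin(p[2]); P=np.atleast_2d(P).astype(float)
    return P@np.array([[c,s,0],[-s,c,0],[0,0,1]])+[p[0],p[1],0]
E
python3 - <<'E'
from h import *
from scipy.optimize import least_squares
a=load('a.png');b=load('b.png')
Pa=np.array([[-255,-50,12],[155,-50,12],[155,50,12],[-225,0,125]]);ua=np.array([[50,135],[275,425],[358,378],[97,52]])/3.07+[255,150]
Pb=np.array([[-255,50,12],[155,50,12],[155,-50,12],[-225,0,125]]);ub=np.array([[293,118],[163,451],[54,422],[239,39]])/3.07+[260,135]
for s,P,u in((a,Pa,ua),(b,Pb,ub)): print([np.round(onz(s,*w,q[2]),0) for w,q in zip(u,P)])
f=lambda p:np.r_[(proj(a,C2W(p,Pa))-ua).ravel(),(proj(b,C2W(p,Pb))-ub).ravel()]
q=onz(a,*ua[1],12)-onz(a,*ua[0],12)
r=least_squares(f,[550,0,np.arctan2(q[1],q[0])]); p=r.x
print(p,np.round(r.fun,1)); np.save('p.npy',p)
h=.52
print('pad',C2W(p,[10-135*np.cos(h)-10*np.sin(h),0,98+135*np.sin(h)+10*np.cos(h)]),'padlocked',C2W(p,[-125,0,108]),'bar',C2W(p,[-225,0,125]),'nest',C2W(p,[125,0,18]))
print('mouse',onz(a,280,149,20),onz(b,373,140,20),'spare',onz(a,350.5,210,0),'dish',onz(a,278,250,0))
T=state()['tool_rot'];print(np.degrees(np.arctan2(T[1,0],T[0,0])),np.degrees(p[2]))
E
```

```text
[array([ 689., -198.,   12.]), array([707., 205.,  12.]), array([617., 210.,  12.]), array([ 640., -173.,  125.])]
[array([ 589., -193.,   12.]), array([607., 208.,  12.]), array([705., 205.,  12.]), array([ 641., -175.,  125.])]
[651.10570347  52.77730304   1.52352443] [-1.1 -1.2 -0.5  0.4  2.2 -1.5  0.1  0.4  0.6 -1.6 -0.6  0.7 -1.4 -0.1
  0.1  0.6]
pad [[645.80734471 -59.22183254 173.75701041]] padlocked [[645.1989169  -72.08305846 108.        ]] bar [[ 640.47348764 -171.97134765  125.        ]] nest [[657.01249005 177.63766453  18.        ]]
mouse [ 562.72916525 -344.15325728   20.        ] [ 566.7155749  -346.67388397   20.        ] spare [520.85609552  -9.76944732   0.        ] dish [781.48638997 -14.41510472   0.        ]
20.1554277118606 87.29151983969767
```

drive_tool(
  motion=[
    [[1,0,0,0,5.7],[1,0,0,0,5.7],[1,0,0,0,5.7],[1,0,0,0,5.7],[1,10,-13,0,0],[1,20,-25,0,0],[1,24,-30,0,0],[1,24,-30,0,0]],
  ],
  grip_force=40,
)

```text
time: 0.77
tcp_pos: [289.8, -467.1, 249.8]
tool_rot: [[0.999, -0.045, 0.0], [-0.045, -0.999, 0.001], [-0.0, -0.001, -1.0]]
wrist_force: [0.3, 0.9, 0.1]
grip_width: -0.6
gripper_force: 0.0
```

drive_tool(
  motion=[
    [[1,24,-30,0,0],[1,24,-30,0,0],[1,24,-30,0,0],[1,24,-30,0,0],[1,24,-30,0,0],[1,24,-30,0,0],[1,24,-30,0,0],[1,24,-30,0,0]],
  ],
)

```text
time: 1.43
tcp_pos: [492.7, -235.2, 250.1]
tool_rot: [[0.999, -0.043, -0.0], [-0.043, -0.999, 0.001], [-0.001, -0.001, -1.0]]
wrist_force: [0.3, -0.8, -0.3]
grip_width: -0.1
gripper_force: 0.0
```

```bash
cat >> h.py <<'E'
def where(t):
    # t: target (crimper x,y, TCP z) -> needed shift in tool axes, turn
    s=state();p=np.load('p.npy');R=s['tool_rot'];W=C2W(p,t)[0]
    yaw=np.degrees(np.arctan2(R[1,0],R[0,0]))
    print('t',s['time'],'tcp',np.round(s['tcp_pos'],1),'need',np.round(R.T@(W-s['tcp_pos']),1),'turn',round(yaw-(np.degrees(p[2])-90),2),'F',np.round(s['wrist_force'],1),s['grip_width'])
E
python3 -c "
from h import *
where([-113,0,230])"
```

```text
t 1.4333 tcp [ 492.7 -235.2  250.1] need [ 145.4 -181.6   20.2] turn 0.23 F [ 0.3 -0.8 -0.3] -0.10406557875879835
```

drive_tool(
  motion=[
    [[1,23,-29,0,0],[1,23,-29,0,0],[1,23,-29,0,0],[1,23,-29,0,0],[1,23,-29,0,0],[1,18,-22,0,0],[1,12,-15,0,0],[1,0,0,0,0]],
  ],
)

```text
time: 2.1
tcp_pos: [647.1, -58.5, 249.8]
tool_rot: [[0.999, -0.04, 0.001], [-0.04, -0.999, 0.002], [0.001, -0.002, -1.0]]
wrist_force: [-0.4, -0.3, 0.0]
grip_width: 0.4
gripper_force: 0.0
```

```bash
python3 -c "
from h import *
where([-113,0,230])
s=snap('side','c.png');w=snap('wrist','w.png')
a=s['image'][80:290,230:430,::-1]
cv2.imwrite('pics/c2.png',np.hstack([cv2.resize(a,(381,400),interpolation=cv2.INTER_CUBIC),cv2.resize(w['image'][:,110:530,::-1],(419,400))]))
"
```

```text
t 2.1 tcp [647.1 -58.5 249.8] need [-1.3  1.6 19.8] turn 0.4 F [-0.4 -0.3  0. ] 0.36175751880691837
```

View pics/c2.png

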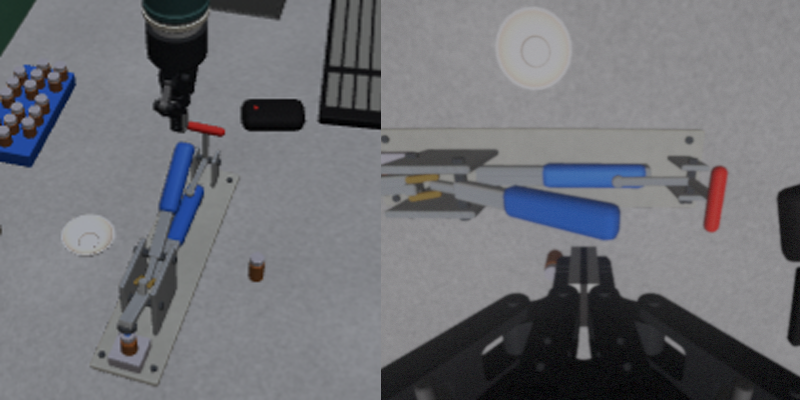

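```bash
python3 -c "
from h import *
w=load('w.png');p=np.load('p.npy');c,s=np.cos(.52),np.sin(.52)
H=lambda l,y,t:[10-l*c-t*s,y,98+l*s+t*c]
print(np.round(proj(w,C2W(p,[[-225,0,125],[-225,31,125],[-225,-31,125],[-255,-50,12],H(165,0,10),H(60,0,10),H(165,14,0),H(135,0,10)]))+[271,0],0))
tip=state();print(proj(w,tip['tcp_pos']+tip['tool_rot']@[0,0,19])+[271,0])
for q in ([716,199],):print(onz(w,q[0]-271,q[1],125))
"

```

```text
[[711. 200.]
 [706. 232.]
 [716. 165.]
 [703. 130.]
 [622. 229.]
 [506. 203.]
 [612. 242.]
 [583. 221.]]
[[587.34816202 262.90536575]]
[ 641.18228082 -176.3616556   125.        ]
```

drive_tool(
  motion=[
    [[1,-1,1,15,0],[1,0,0,20,0],[1,0,0,10,0],[1,0,0,6,0],[1,0,0,6,0],[1,0,0,6,0],[1,0,0,6,0],[1,0,0,6,0]],
  ],
)

```text
time: 2.87
tcp_pos: [645.7, -65.7, 177.9]
tool_rot: [[0.999, -0.046, 0.004], [-0.046, -0.999, -0.002], [0.005, 0.002, -1.0]]
wrist_force: [-1.4, -2.8, 13.6]
grip_width: 0.0
gripper_force: 5.3
```

drive_tool(
  motion=[
    [[1,0,0,7,0],[1,0,0,7,0],[1,0,0,7,0],[1,0,0,6,0],[1,0,0,6,0],[1,0,0,5,0],[1,0,0,4,0],[1,0,0,0,0]],
  ],
)

```text
time: 3.53
tcp_pos: [643.4, -64.0, 132.7]
tool_rot: [[0.999, -0.047, -0.002], [-0.047, -0.999, 0.001], [-0.002, -0.001, -1.0]]
wrist_force: [-0.6, -0.2, -0.3]
grip_width: -0.1
gripper_force: 0.0
```

drive_tool(
  motion=[
    [[1,0,0,3,0],[1,0,0,2,0],[1,0,0,2,0],[1,0,0,0,0]],
  ],
)

```text
time: 3.87
tcp_pos: [643.9, -63.7, 127.0]
tool_rot: [[0.999, -0.046, -0.001], [-0.046, -0.999, 0.0], [-0.001, -0.0, -1.0]]
wrist_force: [-1.1, -0.4, 6.4]
grip_width: 0.3
gripper_force: 2.9
```

drive_tool(
  motion=[
    [[1,0,0,-4,0],[1,0,0,-10,0],[1,0,0,-20,0],[1,0,0,-20,0],[1,0,0,-10,0],[1,0,0,0,0],[1,0,0,0,0],[1,0,0,0,0]],
  ],
)

```text
time: 4.53
tcp_pos: [643.5, -63.7, 189.4]
tool_rot: [[0.999, -0.046, -0.001], [-0.046, -0.999, 0.0], [-0.001, -0.0, -1.0]]
wrist_force: [0.6, -1.0, -0.3]
grip_width: 0.2
gripper_force: 0.0
```

```bash
python3 -c "
from h import *
where([-187,0,190])
s=snap('side','d.png');w=snap('wrist','wd.png')
a=s['image'][80:290,230:430,::-1]
cv2.imwrite('pics/d2.png',np.hstack([cv2.resize(a,(381,400),interpolation=cv2.INTER_CUBIC),cv2.resize(w['image'][:,110:530,::-1],(419,400))]))
p=np.load('p.npy')
print(proj(w,C2W(p,[[-225,0,125],[-155,0,108]]))+[271,0])
"
```

```text
t 4.5333 tcp [643.5 -63.7 189.4] need [ 2.  70.3 -0.6] turn 0.07 F [ 0.6 -1.  -0.3] 0.23934470330057758
[[741.54232879 224.20924117]
 [636.72527037 215.23579896]]
```

View pics/d2.png

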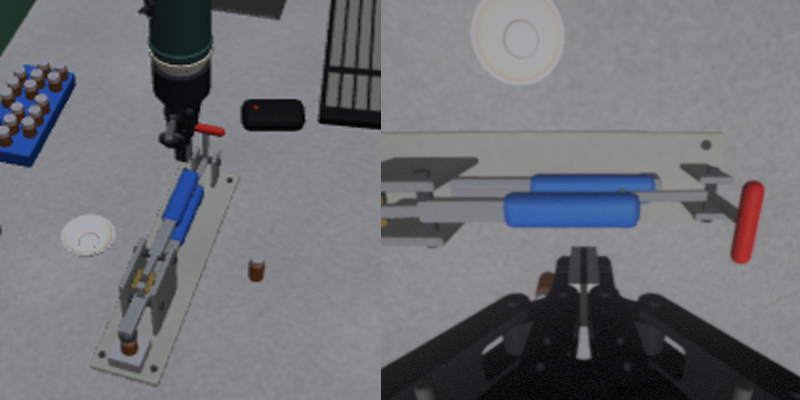

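The handle is locked level, with its end at (638,210) and the bar at (748,222). I'll enter the gap between them.

drive_tool(
  motion=[
    [[1,0,14,0,0],[1,1,22,0,0],[1,1,22,0,0],[1,0,14,0,0],[1,0,0,0,0],[1,0,0,5,0]],
  ],
)

```text
time: 5.13
tcp_pos: [643.2, -137.1, 185.6]
tool_rot: [[0.999, -0.048, 0.001], [-0.048, -0.999, 0.0], [0.001, -0.0, -1.0]]
wrist_force: [0.3, 0.3, 0.2]
grip_width: -0.0
gripper_force: 0.0
```

drive_tool(
  motion=[
    [[1,0,0,10,0],[1,0,0,15,0],[1,0,0,15,0],[1,0,0,15,0],[1,0,0,9,0],[1,0,0,0,0]],
  ],
)

```text
time: 5.63
tcp_pos: [640.9, -134.3, 118.2]
tool_rot: [[0.999, -0.045, -0.005], [-0.045, -0.999, 0.002], [-0.005, -0.002, -1.0]]
wrist_force: [-0.6, -0.1, -0.6]
grip_width: 0.1
gripper_force: 0.0
```

```bash
python3 -c "
from h import *
where([-187,0,120])
s=snap('side','e.png');w=snap('wrist','we.png')
a=s['image'][80:290,230:430,::-1]
cv2.imwrite('pics/e2.png',np.hstack([cv2.resize(a,(381,400),interpolation=cv2.INTER_CUBIC),cv2.resize(w['image'][:,110:530,::-1],(419,400))]))
"
```

```text
t 5.6333 tcp [ 640.9 -134.3  118.2] need [ 1.4 -0.3 -1.8] turn 0.12 F [-0.6 -0.1 -0.6] 0.1034338306624136
```

View pics/e2.png

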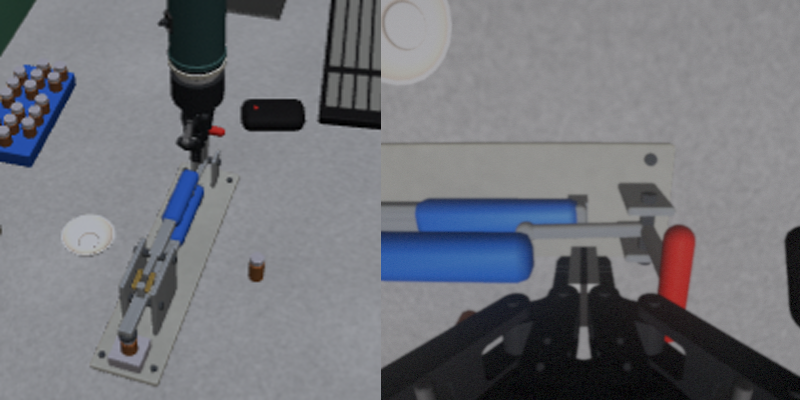

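drive_tool(
  motion=[
    [[1,0,4,0,0],[1,0,4,0,0],[1,0,4,0,0],[1,0,4,0,0],[1,0,4,0,0],[1,0,4,0,0],[1,0,4,0,0],[1,0,0,0,0]],
  ],
)

```text
time: 6.4
tcp_pos: [641.7, -164.7, 121.5]
tool_rot: [[0.999, -0.047, 0.0], [-0.047, -0.999, -0.0], [0.0, 0.0, -1.0]]
wrist_force: [-0.2, 1.4, 1.3]
grip_width: 0.1
gripper_force: 0.7
```

drive_tool(
  motion=[
    [[1,0,3,0,0],[1,0,3,0,0],[1,0,3,0,0],[1,0,3,0,0],[1,0,0,0,0]],
  ],
)

```text
time: 6.82
tcp_pos: [641.0, -174.3, 120.7]
tool_rot: [[0.999, -0.046, -0.0], [-0.046, -0.999, 0.003], [-0.001, -0.003, -1.0]]
wrist_force: [2.3, 6.9, -1.9]
grip_width: 0.0
gripper_force: 2.9
```

drive_tool(
  motion=[
    [[1,0,3,0,0],[1,0,3,0,0],[1,0,3,0,0],[1,0,2,0,0],[1,0,0,0,0]],
  ],
)

```text
time: 7.23
tcp_pos: [639.8, -186.0, 120.5]
tool_rot: [[0.999, -0.046, -0.002], [-0.046, -0.999, 0.002], [-0.002, -0.002, -1.0]]
wrist_force: [-0.4, 4.7, -0.1]
grip_width: -0.0
gripper_force: 1.7
```

```bash
python3 -c "
from h import *
where([-203,0,120])
s=snap('side','f.png');w=snap('wrist','wf.png')
a=s['image'][80:290,230:430,::-1]
cv2.imwrite('pics/f2.png',np.hstack([cv2.resize(a,(381,400),interpolation=cv2.INTER_CUBIC),cv2.resize(w['image'][:,110:530,::-1],(419,400))]))
"
```

```text
t 7.2333 tcp [ 639.8 -186.   120.5] need [  0.1 -36.1   0.6] turn 0.06 F [-0.4  4.7 -0.1] -0.021543080872734616
```

View pics/f2.png

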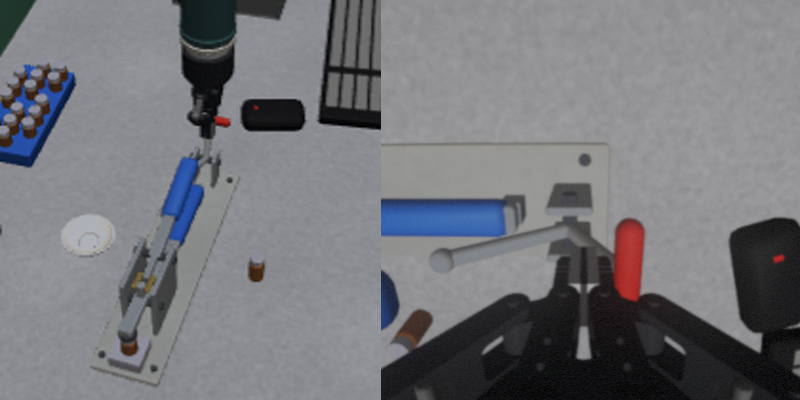

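Wrist view: the handle has left its locked place (its end is now at the left edge, ~(388,300)). The side view shows it rising at (190,160). I'll pull slightly further and hold.

drive_tool(
  motion=[
    [[1,0,2,0,0],[1,0,0,0,0],[1,0,0,0,0],[1,0,0,0,0],[1,0,0,0,0]],
  ],
)

```text
time: 7.75
tcp_pos: [640.3, -188.7, 121.3]
tool_rot: [[0.999, -0.046, -0.0], [-0.046, -0.999, 0.0], [-0.0, -0.0, -1.0]]
wrist_force: [-1.4, 4.4, -1.2]
grip_width: 0.1
gripper_force: 1.7
```

```bash
python3 -c "
from h import *
where([-203,0,120])
s=snap('side','g.png');w=snap('wrist','wg.png');b=load('b.png')
f=lambda s:cv2.resize(s['image'][120:290,270:380,::-1],(330,510),interpolation=cv2.INTER_CUBIC)
cv2.imwrite('pics/g2.png',np.hstack([f(b),f(s)]))
"
```

```text
t 7.75 tcp [ 640.3 -188.7  121.3] need [ -0.5 -38.7   1.3] turn 0.06 F [-1.4  4.4 -1.2] 0.09152370342919104
```

View pics/g2.png

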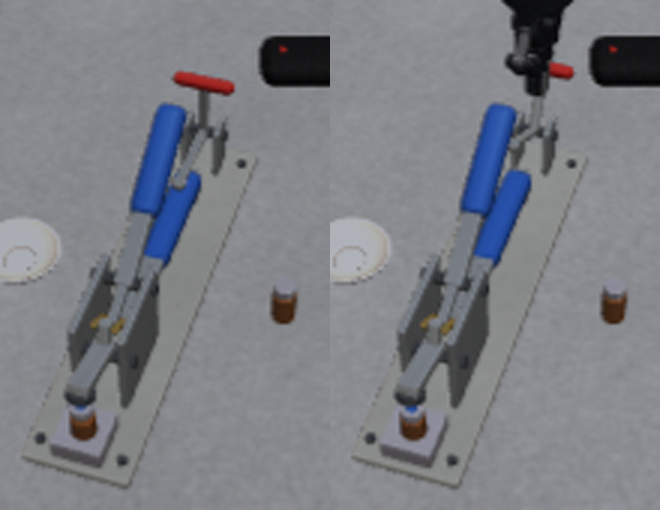

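The handle is fully open and the vial stands upright with its cap pressed. Now I'll ease the lever back and lift off.

drive_tool(
  motion=[
    [[1,0,-6,0,0],[1,0,-6,0,0],[1,0,-6,0,0],[1,0,-6,0,0],[1,0,-6,0,0],[1,0,-5,0,0],[1,0,-3,0,0],[1,0,0,0,0]],
  ],
)

```text
time: 8.52
tcp_pos: [642.1, -150.1, 121.2]
tool_rot: [[0.999, -0.045, -0.0], [-0.045, -0.999, 0.0], [-0.0, -0.0, -1.0]]
wrist_force: [0.5, 0.1, 0.6]
grip_width: -0.1
gripper_force: 0.0
```

drive_tool(
  motion=[
    [[1,0,0,-10,0],[1,0,0,-20,0],[1,0,0,-30,0],[1,0,0,-30,0],[1,0,0,-20,0],[1,0,10,-10,0],[1,0,0,0,0],[1,0,0,0,0]],
  ],
)

```text
time: 9.18
tcp_pos: [641.6, -161.9, 241.3]
tool_rot: [[0.999, -0.047, 0.0], [-0.047, -0.999, -0.0], [0.0, 0.0, -1.0]]
wrist_force: [-0.6, 0.2, -0.4]
grip_width: 0.1
gripper_force: 0.0
```

```bash
python3 -c "
from h import *
where([-203,0,120])
s=snap('side','i.png');w=snap('wrist','wi.png');b=load('b.png')
a=s['image'][80:290,230:430,::-1]
cv2.imwrite('pics/i2.png',np.hstack([cv2.resize(a,(381,400),interpolation=cv2.INTER_CUBIC),cv2.resize(w['image'][:,110:530,::-1],(419,400))]))
"
```

```text
t 9.1833 tcp [ 641.6 -161.9  241.3] need [ -0.7 -11.9 121.3] turn -0.0 F [-0.6  0.2 -0.4] 0.13631593868074782
```

View pics/i2.png

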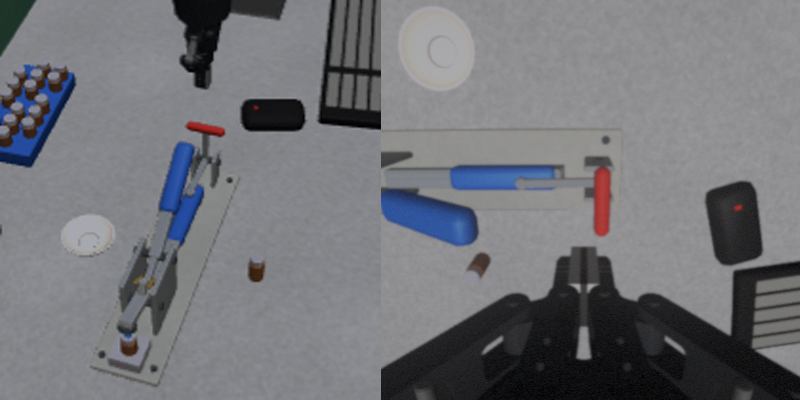

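The lever is upright again (bar at (205,128) in the side view), the handle is open, the vial is upright in its nest, and the tool is clear of everything.

```bash
python3 -c "
from h import *
print(finish_job())"
```

```text
the job is handed in; nothing more can be done
None
```

The job is handed in (no verdict came back): the handle was locked and let go, the release lever tripped it fully open and returned upright, and the last pictures show the capped vial upright in its nest, nothing else visibly moved.

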